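# Put the heat sink away in its comb rack

### The arm

A 7-joint arm with a two-finger parallel gripper is mounted at the origin on the work surface. World frame = base frame: x ahead of the robot, y to its left, z up, the work surface at z = 0. Lengths are in m, angles in rad, forces in N, time in s.
With the tool pointing down it reaches from about 0.4 to 0.875 m from the base axis. Payload 19.3 kg.
Tool frame: the origin (TCP) lies midway between the tips of the shut fingers; the grasp point (between the pads) lies bot.pinch_z behind it (bot.pinch_z is the distance from the TCP to the grasp point, in m); z points along the fingers, y is the line along which they close (so a half turn about z gives the same grasp; the last joint's range is limited). The gripper opens to 85 mm and grips with 20 to 120 N. Pads are 22 mm wide; open, the fingers measure 114 mm over their backs; the gripper's body (76 mm by 85 mm) begins 54 mm behind the grasp point. The pads swing forward as they close: fully open they stand 13 mm farther back than shut.
Start: joints at [1.161, 0.521, -0.036, 1.599, 0.021, 1.021, -0.113], TCP at [0.208, -0.589, 0.231] pointing down, gripper open.
Joint ranges: [-2.91, 2.91], [-0.3, 2.13], [-1.5, 1.42], [0.17, 2.43], [-1.26, 4.41], [0.16, 1.93], [-2.52, 2.52]. Speed limits (rad/s): [1.89, 1.89, 2.39, 2.39, 3.01, 3.01, 3.01].

### API

Orientations are given as [roll, pitch, yaw] about the fixed x, y, z axes, in that order (R = Rz(yaw) Ry(pitch) Rx(roll)).
In Python, from workcell import readout, grab_frame, camera_info, workorder, bot gives the robot as it stands. The module is installed in compiled form; this text tells all that it offers.
- The arm moves only by the tool drive_tool, never from a script. Its argument "targets" is a list of rows, each an object of numbers: "dx", "dy", "dz": the shift along the tool's x, y, z as a fraction of full scale; "yaw": the turn about the tool's z as a fraction of full scale; "fingers": the closure, from 0 (fully open) to 1 (shut). In form: [{"dx": .., "dy": .., "dz": .., "yaw": .., "fingers": ..}, ...]. A call has 1 to 20 rows; each row shifts and turns the commanded pose from where the row before left it, along the tool's axes as they then stand; what a row does not reach is not made up. Full scale, the value 1, is 0.1 m for a shift and 90 degrees for a turn. A row lasts 1/10 s, in which the tool goes at most 50 mm and 8.59 degrees, less where a joint would pass 70% of its speed; a pose out of reach is approached as far as the arm can. A call with a number of a shift or a turn outside -1 to 1 is refused whole. A call with a gripper value outside its range is refused whole. The fingers move at their own pace and stop on an object; "squeeze" is the grip in N (left out, the last holds). Time passes only in rows, so rows that do not move let the fingers close. It gives the time, the measured TCP pose, the force, the opening and the grip force at its end, in the units of the state.
- readout.observe(): the state, without advancing time (a new reading comes with each control period).
- grab_frame(name): name is "side" or "top"; returns the picture (384x512x3 uint8, blue, green, red); there is no depth.
- camera_info(name): a dict with "fx", "fy", "cx", "cy" (pixels), "D" ([k1, k2, p1, p2, k3] as OpenCV has them; the pictures are not rectified), "T" (4x4, takes a point from camera to world coordinates). Camera axes: x right, y up, looking along -z (the intrinsics and any distortion apply to the point x, -y, -z); pixel columns grow to the right and rows downward; lengths in m; the calibration is good to about 2 mm. A picture is of the moment at which its call begins. camera_info takes no time and is no camera call.
- workorder.job_done(): hands the job in; it is judged then, once.
The state is a dict: "clock": time; "qpos": joint angles; "qd": joint speeds; "joint_efforts": joint torques, N m; "position": TCP position; "tool_rot": TCP orientation; "force": force on the tool from outside, world axes, zero at the start; "moment": the same for the moment, N m; "grip_width": finger opening in m; "finger_force": force on a finger pad.
Only numpy, scipy, OpenCV 4.12 (cv2) and the standard library are available. Lean on these libraries where they do the work, as an engineer would, in place of code of your own. Each camera call takes 0.05 s, during which the arm holds its last target. There are 200 camera calls.

### The job

Put the bare-aluminium heat sink with the four wide-spaced fins away in the red comb rack: keep it fins down, lower it so that its four fins slide into the rack's four slots, ends lined up with the rack, and do not let go until it is down, with its plate lying flat on the rack's fins. Leave the dark heat sink, which does not fit this rack, where it is.

Things in the scene. Friction and masses are not known exactly. Their poses are not given: they have to be found in the camera images.
- sink_silver: Bare aluminium heat sink, 0.4 kg, fins down. Origin: centre of underside (fins' lower edges); z up, x along fins. 4 fins 90 long (x), 5 thick, 36 tall, at y -45, -15, 15, 45. On them a plate 70 (x) x 104 (y) x 6 (z 36-42); fin ends stick out 10. On its centre a fixed black module 46 x 46, square to x and y, z 42-78: grip it there, on two facing sides, at about z 66. All in mm.
- sink_dark: Heat sink of the same outer shape, size, black module and origin, but dark grey metal with six thicker fins 18 mm apart, which do not fit the rack. Stays where it is.
- rack: Red comb rack (sizes in mm), fixed to the bench. Origin: centre of underside; z up, x along fins. Base 100 (x) x 135 (y) x 8; 5 upright fins 90 long (x), 5 thick, z 8-48, at y -60, -30, 0, 30, 60: four slots 25 wide, open at top and ends. Silver sink home: its x along the rack's x (either way round), centre over centre, its plate on the rack's fins, its origin 12 mm above the rack's.
Mind the look-alikes: they are no part of the job. Leave any orange look-alike of the sink_silver alone.

How it is judged:
On the way:
1. the silver heat sink, still held, has its fins at least half way down in the rack's slots (z of sink_silver in the frame of rack below 0.03 m and horizontal distance between sink_silver and rack below 0.025 m and angle between the x axis of sink_silver and the x axis of rack, either way round below 0.25 rad and contact force between the fingers and sink_silver above 1 N), for 0.1 s.
At the end, for the whole second after the job is handed in: The silver heat sink rests fins down in the rack, one fin per slot, plate on the rack's fins (origin 8 to 16 mm above the rack's, tilt under 0.10 rad), centred to 20 mm along and 13 mm across, parallel to 0.25 rad, at rest; the dark one is within 30 mm of its start (z of sink_silver in the frame of rack between 0.008 and 0.016 m and x of sink_silver in the frame of rack between -0.02 and 0.02 m and y of sink_silver in the frame of rack between -0.013 and 0.013 m and angle between the x axis of sink_silver and the x axis of rack, either way round below 0.25 rad and angle between sink_silver's own z axis and vertical below 0.1 rad and linear speed of sink_silver below 0.02 m/s and distance of sink_dark from where it was at the start of the episode below 0.03 m); the robot touches nothing.
It fails at once if the dark heat sink is moved more than 30 mm or tipped (distance of sink_dark from where it was at the start of the episode above 0.03 m or angle between sink_dark's own z axis and vertical above 0.35 rad).
It also fails if it takes over 38 s, if anything falls off the work surface, if the arm or the gripper's body presses on something with over 40 N, if the wrist force passes 120 N, or if a joint passes its speed limit or range.

## Working session

There is one attempt and no reset: what is moved stays moved. The work goes in short steps, Python scripts to look and compute and a tool call to move; the robot and the scene stay as the last step left them, time stands still between calls to the robot, and variables do not carry over. Pictures are saved under pics/ and viewed, at most 10 in all, crops included, and the job is handed in when it is done.

Besides the shell and the picture viewer there is one more tool, called in YAML: its name, and indented under it one key for each argument. drive_tool: Moves the arm, as the interface text tells. Shift numbers are shares of 0.1 m and turn numbers shares of 90 degrees, none past 1 either way. Its arguments: {"type":"object","properties":{"targets":{"type":"array","items":{"type":"object","properties":{"dx":{"type":"number","minimum":-1,"maximum":1},"dy":{"type":"number","minimum":-1,"maximum":1},"dz":{"type":"number","minimum":-1,"maximum":1},"yaw":{"type":"number","minimum":-1,"maximum":1},"fingers":{"type":"number"}}}},"squeeze":{"type":"number"}},"required":["targets"]}

```bash
mkdir -p pics
python3 - <<'E'
from workcell import *
import cv2,numpy as np
for n in("top","side"):
    f=grab_frame(n);cv2.imwrite(f"pics/{n}0.png",f)
    c=camera_info(n);print(n,{k:np.round(v,4).tolist() for k,v in c.items()})
print(readout.observe(),bot.pinch_z)
E
```

```text
top {'fx': 460.416, 'fy': 460.416, 'cx': 256.2859, 'cy': 189.5688, 'D': [-0.0595, 0.0, 0.0, 0.0, 0.0], 'T': [[-0.1175, 0.9726, -0.2007, 0.3559], [-0.9931, -0.1141, 0.0284, -0.0027], [0.0047, 0.2026, 0.9792, 1.061], [0.0, 0.0, 0.0, 1.0]]}
side {'fx': 396.3454, 'fy': 396.3454, 'cx': 259.7218, 'cy': 192.1452, 'D': [-0.0006, 0.0, 0.0, 0.0, 0.0], 'T': [[0.9408, 0.2427, -0.2366, 0.362], [-0.3386, 0.6444, -0.6856, -0.5474], [-0.0139, 0.7251, 0.6885, 0.6012], [0.0, 0.0, 0.0, 1.0]]}
{'clock': 0.1, 'qpos': array([ 1.16083193,  0.52196065, -0.0362914 ,  1.59993731,  0.02121836,
        1.02110236, -0.11281774]), 'qd': array([ 1.48526523e-03, -1.64992510e-03, -7.20115874e-04, -2.87547347e-03,
        4.13326238e-05, -5.89580163e-04,  5.00771265e-04]), 'joint_efforts': array([ 3.79435922e-03, -9.28477478e+01,  1.98379733e+00, -3.70534194e+01,
        1.81796617e-02,  5.30874866e-03, -1.53028286e-04]), 'position': array([ 0.20813531, -0.58901081,  0.23078471]), 'tool_rot': array([-3.14057546e+00,  1.04818133e-04,  3.39713849e-01]), 'force': array([-0.10120013, -0.54293829,  0.36890313]), 'moment': array([ 0.02089725, -0.01385254,  0.02487261]), 'finger_force': 0.0, 'grip_width': 0.08519221778351609} 0.0187
```

View pics/top0.png

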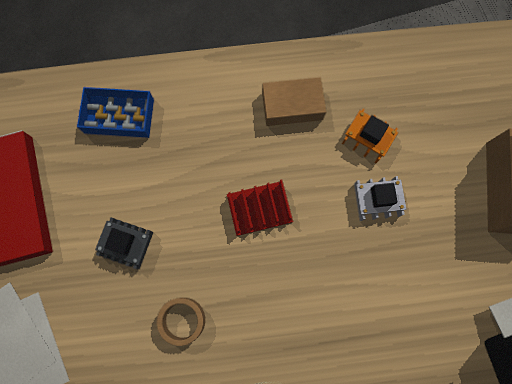

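View pics/side0.png

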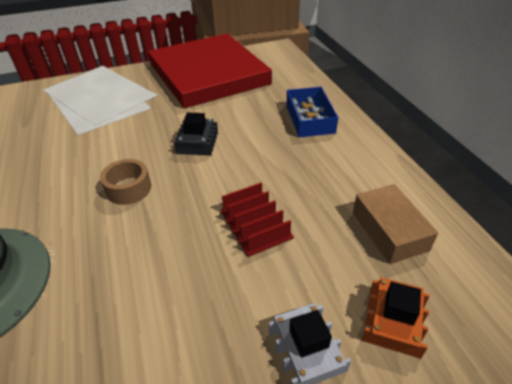

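Top view: silver sink at (381,198), orange look-alike at (370,133), dark sink at (124,243), red rack at (260,208); in the side view silver is at (310,343) and the rack at (257,218). Silver fits the description: bare metal, with four fin ends per side. I'll confirm that in a crop.

```bash
cat > h.py <<'E'
from workcell import *
import cv2,numpy as np
def ray(n,uv):
    c=camera_info(n);K=np.array([[c['fx'],0,c['cx']],[0,c['fy'],c['cy']],[0,0,1]])
    p=cv2.undistortPoints(np.float64(uv).reshape(-1,1,2),K,np.array(c['D'])).reshape(-1,2)
    T=np.array(c['T']);d=np.c_[p[:,0],-p[:,1],-np.ones(len(p))]@T[:3,:3].T
    return T[:3,3],d
def plane(n,uv,z):
    o,d=ray(n,uv);return o+d*((z-o[2])/d[:,2])[:,None]
def tri(ut,us):
    a,d=ray("top",[ut]);b,e=ray("side",[us]);d=d[0];e=e[0]
    s=np.linalg.lstsq(np.c_[d,-e],b-a,rcond=None)[0];p,q=a+s[0]*d,b+s[1]*e
    return (p+q)/2,np.linalg.norm(p-q)
E
python3 - <<'E'
import cv2,numpy as np
t=cv2.imread('pics/top0.png');s=cv2.imread('pics/side0.png')
C=lambda f,x,y,w,h:cv2.resize(f[y:y+h,x:x+w],(400,300),interpolation=cv2.INTER_CUBIC)
cv2.imwrite('pics/crop.png',np.vstack([np.hstack([C(t,341,168,80,60),C(s,250,294,120,90)]),np.hstack([C(t,210,170,100,75),C(s,207,173,100,75)])]))
E
```

```text
(no output)
```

View pics/crop.png

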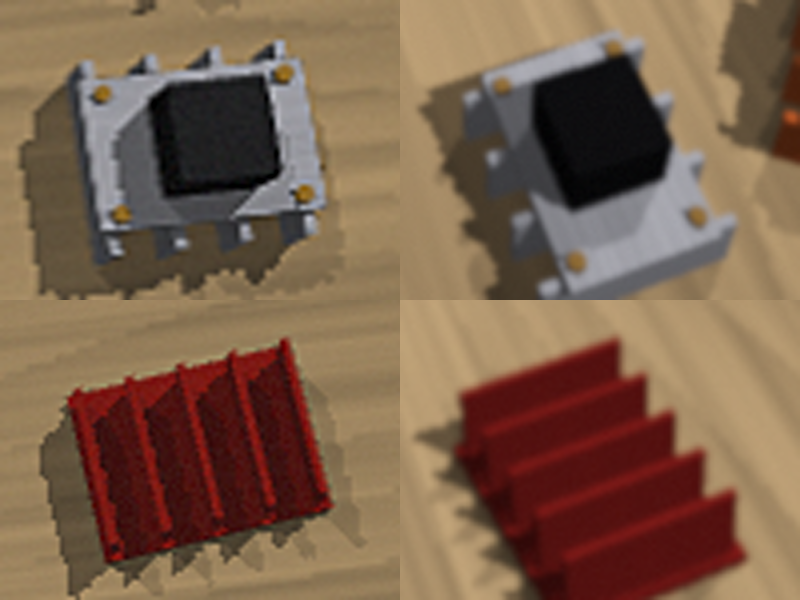

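The crop confirms it: the silver sink has four spaced fins with four brass screws and a black module (top row), and the rack has five red fins (bottom row). Next I'll triangulate the screws, the module's top corners and the rack's fin-top ends.

Run:
```python
from h import *
A=np.array
def st(p,q):
    P=[tri(a,b) for a,b in zip(p,q)];return A([x[0] for x in P]),A([x[1] for x in P])
m=lambda L,x0,y0,s,ox,oy:[(x0+(x-ox+.5)*s-.5,y0+(y-oy+.5)*s-.5) for x,y in L]
T=m([(102,94),(285,74),(305,193),(122,214)],341,168,.2,0,0)
S=m([(614,48),(697,215),(575,262),(502,86)],250,294,.3,400,0)
P,r=st(T,S);print("screws",P.round(4).tolist(),r.round(4),P.mean(0).round(4))
y=P[0]+P[3]-P[1]-P[2];x=P[0]+P[1]-P[2]-P[3]
print("yaw from y",np.degrees(np.arctan2(-y[0],y[1])),"from x",np.degrees(np.arctan2(x[1],x[0])))
T=m([(152,95),(268,76),(280,180),(168,195)],341,168,.2,0,0)
S=m([(628,57),(670,145),(578,207),(533,92)],250,294,.3,400,0)
T=m([(152,95),(268,76),(280,176)],341,168,.2,0,0); S=m([(628,57),(670,140),(570,175)],250,294,.3,400,0)
P,r=st(T,S);print("module",P.round(4).tolist(),r.round(4),((P[0]+P[2])/2).round(4))
T=m([(78,395),(130,381),(182,367),(234,355),(287,343),(115,553),(167,540),(218,528),(270,515),(322,503)],210,170,.25,0,300)
S=m([(619,342),(645,378),(673,414),(703,453),(735,493),(462,397),(486,434),(511,474),(537,515),(565,553)],207,173,.25,400,300)
P,r=st(T,S);print("rack",P.round(4).tolist(),r.round(4),P.mean(0).round(4))
x=P[:5].mean(0)-P[5:].mean(0);y=P[[0,5]].sum(0)-P[[4,9]].sum(0)
print(np.linalg.norm(x),np.linalg.norm(y)/2,np.degrees([np.arctan2(x[1],x[0]),np.arctan2(-y[0],y[1])]))
```

```text
screws [[0.5438, -0.269, 0.0439], [0.5425, -0.3533, 0.0461], [0.487, -0.3529, 0.0447], [0.4879, -0.2689, 0.0441]] [0.0003 0.001  0.002  0.0011] [ 0.5153 -0.311   0.0447]
yaw from y -0.7551377973595963 from x -0.2312799677162893
module [[0.5386, -0.2859, 0.0657], [0.5359, -0.3336, 0.0805], [0.4917, -0.3319, 0.0778]] [0.0036 0.0014 0.0014] [ 0.5152 -0.3089  0.0718]
rack [[0.5636, 0.0292, 0.0466], [0.5676, -0.0006, 0.0462], [0.5716, -0.0305, 0.047], [0.5752, -0.0604, 0.047], [0.5786, -0.091, 0.0483], [0.4743, 0.0183, 0.0467], [0.4781, -0.011, 0.0468], [0.4817, -0.0399, 0.0457], [0.4854, -0.0695, 0.046], [0.4889, -0.0988, 0.0496]] [0.0028 0.0014 0.0005 0.0009 0.0015 0.0057 0.0058 0.0061 0.006  0.0072] [ 0.5265 -0.0354  0.047 ]
0.09013886712207264 0.11961140526669188 [6.07482081 7.10511208]
```

drive_tool:
  targets:
    - {"yaw": 0.074,"fingers": 0}
    - {"yaw": 0.074}
    - {"yaw": 0.074}
    - {}
    - {"dx": 0.25,"dy": -0.235}
    - {"dx": 0.25,"dy": -0.235}
    - {"dx": 0.25,"dy": -0.235}
    - {"dx": 0.25,"dy": -0.235}
    - {"dx": 0.25,"dy": -0.235}
    - {"dx": 0.25,"dy": -0.235}
    - {"dx": 0.25,"dy": -0.235}
    - {"dx": 0.25,"dy": -0.235}
    - {"dx": 0.25,"dy": -0.235}
    - {"dx": 0.25,"dy": -0.235}
    - {"dx": 0.25,"dy": -0.235}
    - {"dx": 0.25,"dy": -0.235}
    - {}
    - {}
  squeeze: 50

```text
invalid input
```

drive_tool:
  targets:
    - {"dx": 0,"dy": 0,"dz": 0,"yaw": 0.074,"fingers": 0}
    - {"dx": 0,"dy": 0,"dz": 0,"yaw": 0.074,"fingers": 0}
    - {"dx": 0,"dy": 0,"dz": 0,"yaw": 0.074,"fingers": 0}
    - {"dx": 0,"dy": 0,"dz": 0,"yaw": 0,"fingers": 0}
  squeeze: 50

```text
clock: 0.5
position: [0.2083, -0.5891, 0.231]
tool_rot: [-3.141, 0.0, -0.011]
force: [0.7, 0.1, -0.3]
grip_width: 0.0853
finger_force: 0.0
```

drive_tool:
  targets:
    - {"dx": 0.25,"dy": -0.235,"dz": 0,"yaw": 0,"fingers": 0}
    - {"dx": 0.25,"dy": -0.235,"dz": 0,"yaw": 0,"fingers": 0}
    - {"dx": 0.25,"dy": -0.235,"dz": 0,"yaw": 0,"fingers": 0}
    - {"dx": 0.25,"dy": -0.235,"dz": 0,"yaw": 0,"fingers": 0}
    - {"dx": 0.25,"dy": -0.235,"dz": 0,"yaw": 0,"fingers": 0}
    - {"dx": 0.25,"dy": -0.235,"dz": 0,"yaw": 0,"fingers": 0}
    - {"dx": 0.25,"dy": -0.235,"dz": 0,"yaw": 0,"fingers": 0}
    - {"dx": 0.25,"dy": -0.235,"dz": 0,"yaw": 0,"fingers": 0}
    - {"dx": 0.25,"dy": -0.235,"dz": 0,"yaw": 0,"fingers": 0}
    - {"dx": 0.25,"dy": -0.235,"dz": 0,"yaw": 0,"fingers": 0}
    - {"dx": 0.25,"dy": -0.235,"dz": 0,"yaw": 0,"fingers": 0}
    - {"dx": 0.25,"dy": -0.235,"dz": 0,"yaw": 0,"fingers": 0}
    - {"dx": 0,"dy": 0,"dz": 0,"yaw": 0,"fingers": 0}
    - {"dx": 0,"dy": 0,"dz": 0,"yaw": 0,"fingers": 0}

```text
clock: 1.9
position: [0.511, -0.3095, 0.231]
tool_rot: [-3.141, 0.0, -0.005]
force: [-0.7, -0.3, -0.4]
grip_width: 0.0858
finger_force: 0.0
```

drive_tool:
  targets:
    - {"dx": 0.04,"dy": 0.015,"dz": 0.2,"yaw": 0,"fingers": 0}
    - {"dx": 0,"dy": 0,"dz": 0.25,"yaw": 0,"fingers": 0}
    - {"dx": 0,"dy": 0,"dz": 0.25,"yaw": 0,"fingers": 0}
    - {"dx": 0,"dy": 0,"dz": 0.25,"yaw": 0,"fingers": 0}
    - {"dx": 0,"dy": 0,"dz": 0.2,"yaw": 0,"fingers": 0}
    - {"dx": 0,"dy": 0,"dz": 0.2,"yaw": 0,"fingers": 0}
    - {"dx": 0,"dy": 0,"dz": 0.2,"yaw": 0,"fingers": 0}
    - {"dx": 0,"dy": 0,"dz": 0.15,"yaw": 0,"fingers": 0}
    - {"dx": 0,"dy": 0,"dz": 0.1,"yaw": 0,"fingers": 0}
    - {"dx": 0,"dy": 0,"dz": 0,"yaw": 0,"fingers": 0}
    - {"dx": 0,"dy": 0,"dz": 0,"yaw": 0,"fingers": 0}

```text
clock: 3.0
position: [0.5149, -0.3118, 0.0518]
tool_rot: [3.141, -0.0, -0.009]
force: [0.4, -0.3, 0.1]
grip_width: 0.0857
finger_force: 0.0
```

Run:
```python
from h import *
t=grab_frame("top");s=grab_frame("side")
C=lambda f,x,y,w,h:cv2.resize(f[y:y+h,x:x+w],(400,300),interpolation=cv2.INTER_CUBIC)
cv2.imwrite('pics/g1.png',np.hstack([C(t,321,150,120,90),C(s,230,264,160,120)]))
```

```text
(no output)
```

View pics/g1.png

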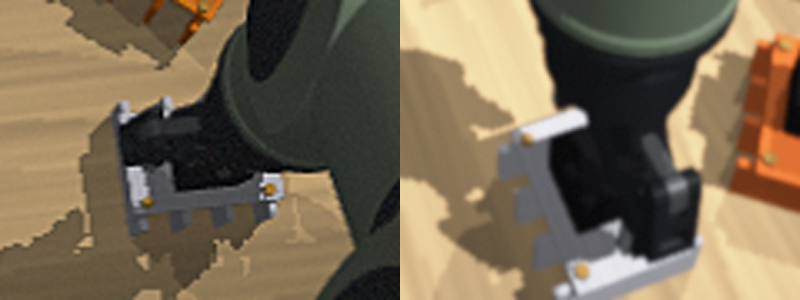

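The fingers straddle the module on its ±y sides (side crop, around (660,210)), and the sink hasn't moved. I'll go slightly lower and grip.

drive_tool:
  targets:
    - {"dx": 0,"dy": 0,"dz": 0.06,"yaw": 0,"fingers": 0}
    - {"dx": 0,"dy": 0,"dz": 0,"yaw": 0,"fingers": 1}
    - {"dx": 0,"dy": 0,"dz": 0,"yaw": 0,"fingers": 1}
    - {"dx": 0,"dy": 0,"dz": 0,"yaw": 0,"fingers": 1}
    - {"dx": 0,"dy": 0,"dz": 0,"yaw": 0,"fingers": 1}
    - {"dx": 0,"dy": 0,"dz": 0,"yaw": 0,"fingers": 1}
    - {"dx": 0,"dy": 0,"dz": 0,"yaw": 0,"fingers": 1}
    - {"dx": 0,"dy": 0,"dz": 0,"yaw": 0,"fingers": 1}
    - {"dx": 0,"dy": 0,"dz": 0,"yaw": 0,"fingers": 1}
    - {"dx": 0,"dy": 0,"dz": 0,"yaw": 0,"fingers": 1}
  squeeze: 60

```text
clock: 4.1
position: [0.5149, -0.3115, 0.0456]
tool_rot: [3.142, -0.0, -0.009]
force: [-1.1, 2.7, 6.7]
grip_width: 0.0451
finger_force: 62.6
```

drive_tool:
  targets:
    - {"dx": 0,"dy": 0,"dz": -0.1,"yaw": 0,"fingers": 1}
    - {"dx": 0,"dy": 0,"dz": -0.25,"yaw": 0,"fingers": 1}
    - {"dx": 0,"dy": 0,"dz": -0.3,"yaw": 0,"fingers": 1}
    - {"dx": 0,"dy": 0,"dz": -0.3,"yaw": 0,"fingers": 1}
    - {"dx": 0,"dy": 0,"dz": -0.25,"yaw": 0,"fingers": 1}
    - {"dx": 0,"dy": 0,"dz": -0.1,"yaw": 0,"fingers": 1}
    - {"dx": 0.01,"dy": -0.15,"dz": 0,"yaw": 0,"fingers": 1}
    - {"dx": 0.01,"dy": -0.25,"dz": 0,"yaw": 0,"fingers": 1}
    - {"dx": 0.01,"dy": -0.3,"dz": 0,"yaw": 0,"fingers": 1}
    - {"dx": 0.01,"dy": -0.3,"dz": 0,"yaw": 0,"fingers": 1}
    - {"dx": 0.01,"dy": -0.3,"dz": 0,"yaw": 0,"fingers": 1}
    - {"dx": 0.01,"dy": -0.3,"dz": 0,"yaw": 0,"fingers": 1}
    - {"dx": 0.01,"dy": -0.3,"dz": 0,"yaw": 0,"fingers": 1}
    - {"dx": 0.01,"dy": -0.3,"dz": 0,"yaw": 0,"fingers": 1}
    - {"dx": 0.01,"dy": -0.3,"dz": 0,"yaw": 0,"fingers": 1}
    - {"dx": 0,"dy": -0.26,"dz": 0,"yaw": 0,"fingers": 1}
    - {"dx": 0,"dy": 0,"dz": 0,"yaw": -0.04,"fingers": 1}
    - {"dx": 0,"dy": 0,"dz": 0,"yaw": -0.04,"fingers": 1}
    - {"dx": 0,"dy": 0,"dz": 0,"yaw": 0,"fingers": 1}
    - {"dx": 0,"dy": 0,"dz": 0,"yaw": 0,"fingers": 1}

```text
clock: 6.1
position: [0.5257, -0.0354, 0.1747]
tool_rot: [-3.141, 0.001, 0.115]
force: [1.4, 0.2, -4.6]
grip_width: 0.0454
finger_force: 63.0
```

Run:
```python
from h import *
t=grab_frame("top");s=grab_frame("side");cv2.imwrite('pics/t2.png',t);cv2.imwrite('pics/s2.png',s)
C=lambda f,x,y,w,h:cv2.resize(f[y:y+h,x:x+w],(400,300),interpolation=cv2.INTER_CUBIC)
cv2.imwrite('pics/g2.png',np.hstack([C(t,200,150,120,90),C(s,170,100,160,120)]))
```

```text
(no output)
```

View pics/g2.png

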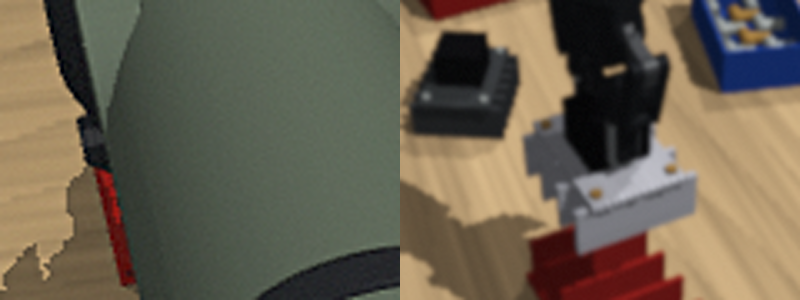

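The side crop shows the sink held level over the rack, with screws at (545,124), (597,193) and (670,168). I'll check the held pose against the rack using the side camera.

Run:
```python
from h import *
uv=[(170+(x+.5)*.4-.5,100+(y+.5)*.4-.5) for x,y in[(145,124),(197,193),(270,168)]]
P=plane("side",uv,.174);print(P.round(4),((P[0]+P[2])/2).round(4));x=P[2]-P[1];y=P[0]-P[1]
print(np.linalg.norm(x),np.linalg.norm(y),np.degrees([np.arctan2(x[1],x[0]),np.arctan2(-y[0],y[1])]))
m=lambda L,x0,y0,s,ox,oy:[(x0+(x-ox+.5)*s-.5,y0+(y-oy+.5)*s-.5) for x,y in L]
S=m([(619,342),(645,378),(673,414),(703,453),(735,493),(462,397),(486,434),(511,474),(537,515),(565,553)],207,173,.25,400,300)
print(plane("side",S,.048).mean(0))
T=m([(78,395),(130,381),(182,367),(234,355),(287,343),(115,553),(167,540),(218,528),(270,515),(322,503)],210,170,.25,0,300)
print(plane("top",T,.048).mean(0))
```

```text
[[ 0.4931  0.0016  0.174 ]
 [ 0.5039 -0.0815  0.174 ]
 [ 0.5579 -0.0748  0.174 ]] [ 0.5255 -0.0366  0.174 ]
0.05435313885993438 0.08383820332576855 [7.12423427 7.43275837]
[ 0.5281228  -0.03636247  0.048     ]
[ 0.524436   -0.03517241  0.048     ]
```

Aligned to about 1–2 mm and 1°. Lowering it now.

drive_tool:
  targets:
    - {"dx": 0,"dy": 0,"dz": 0.2,"yaw": 0,"fingers": 1}
    - {"dx": 0,"dy": 0,"dz": 0.25,"yaw": 0,"fingers": 1}
    - {"dx": 0,"dy": 0,"dz": 0.2,"yaw": 0,"fingers": 1}
    - {"dx": 0,"dy": 0,"dz": 0.1,"yaw": 0,"fingers": 1}
    - {"dx": 0,"dy": 0,"dz": 0.05,"yaw": 0,"fingers": 1}
    - {"dx": 0,"dy": 0,"dz": 0.05,"yaw": 0,"fingers": 1}
    - {"dx": 0,"dy": 0,"dz": 0.05,"yaw": 0,"fingers": 1}
    - {"dx": 0,"dy": 0,"dz": 0.05,"yaw": 0,"fingers": 1}
    - {"dx": 0,"dy": 0,"dz": 0,"yaw": 0,"fingers": 1}

```text
clock: 7.1
position: [0.5261, -0.0356, 0.08]
tool_rot: [-3.142, 0.0, 0.117]
force: [0.3, 0.2, -5.4]
grip_width: 0.0451
finger_force: 62.8
```

Fins are about 14 mm into the slots with no contact. I'll continue down in small steps.

drive_tool:
  targets:
    - {"dx": 0,"dy": 0,"dz": 0.05,"yaw": 0,"fingers": 1}
    - {"dx": 0,"dy": 0,"dz": 0.05,"yaw": 0,"fingers": 1}
    - {"dx": 0,"dy": 0,"dz": 0.04,"yaw": 0,"fingers": 1}
    - {"dx": 0,"dy": 0,"dz": 0.03,"yaw": 0,"fingers": 1}
    - {"dx": 0,"dy": 0,"dz": 0.02,"yaw": 0,"fingers": 1}
    - {"dx": 0,"dy": 0,"dz": 0.02,"yaw": 0,"fingers": 1}
    - {"dx": 0,"dy": 0,"dz": 0,"yaw": 0,"fingers": 1}
    - {"dx": 0,"dy": 0,"dz": 0,"yaw": 0,"fingers": 1}

```text
clock: 7.9
position: [0.5263, -0.0356, 0.0593]
tool_rot: [-3.142, -0.0, 0.117]
force: [-1.1, 0.7, -4.7]
grip_width: 0.0452
finger_force: 62.9
```

drive_tool:
  targets:
    - {"dx": 0,"dy": 0,"dz": 0.01,"yaw": 0,"fingers": 1}
    - {"dx": 0,"dy": 0,"dz": 0.01,"yaw": 0,"fingers": 1}
    - {"dx": 0,"dy": 0,"dz": 0,"yaw": 0,"fingers": 1}
    - {"dx": 0,"dy": 0,"dz": 0,"yaw": 0,"fingers": 1}

```text
clock: 8.3
position: [0.5264, -0.0356, 0.0576]
tool_rot: [3.142, -0.0, 0.117]
force: [-2.8, 0.5, 6.3]
grip_width: 0.0453
finger_force: 63.9
```

The vertical force went from −4.7 to +6.3 N at the expected height, so the plate is seated. Releasing and rising.

drive_tool:
  targets:
    - {"dx": 0,"dy": 0,"dz": 0,"yaw": 0,"fingers": 0}
    - {"dx": 0,"dy": 0,"dz": 0,"yaw": 0,"fingers": 0}
    - {"dx": 0,"dy": 0,"dz": 0,"yaw": 0,"fingers": 0}
    - {"dx": 0,"dy": 0,"dz": 0,"yaw": 0,"fingers": 0}
    - {"dx": 0,"dy": 0,"dz": 0,"yaw": 0,"fingers": 0}
    - {"dx": 0,"dy": 0,"dz": 0,"yaw": 0,"fingers": 0}
    - {"dx": 0,"dy": 0,"dz": -0.1,"yaw": 0,"fingers": 0}
    - {"dx": 0,"dy": 0,"dz": -0.2,"yaw": 0,"fingers": 0}
    - {"dx": 0,"dy": 0,"dz": -0.3,"yaw": 0,"fingers": 0}
    - {"dx": 0,"dy": 0,"dz": -0.3,"yaw": 0,"fingers": 0}
    - {"dx": 0,"dy": 0,"dz": -0.3,"yaw": 0,"fingers": 0}
    - {"dx": 0,"dy": 0,"dz": -0.3,"yaw": 0,"fingers": 0}
    - {"dx": 0,"dy": 0,"dz": -0.2,"yaw": 0,"fingers": 0}
    - {"dx": 0,"dy": 0,"dz": 0,"yaw": 0,"fingers": 0}
    - {"dx": 0,"dy": 0,"dz": 0,"yaw": 0,"fingers": 0}

```text
clock: 9.8
position: [0.5262, -0.0356, 0.2278]
tool_rot: [3.141, -0.001, 0.117]
force: [0.6, 0.2, -0.8]
grip_width: 0.0854
finger_force: 0.0
```

Run:
```python
from h import *
s=grab_frame("side");cv2.imwrite('pics/s3.png',s)
cv2.imwrite('pics/g3.png',cv2.resize(s[140:290,160:360],(800,600),interpolation=cv2.INTER_CUBIC))
```

```text
(no output)
```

View pics/g3.png

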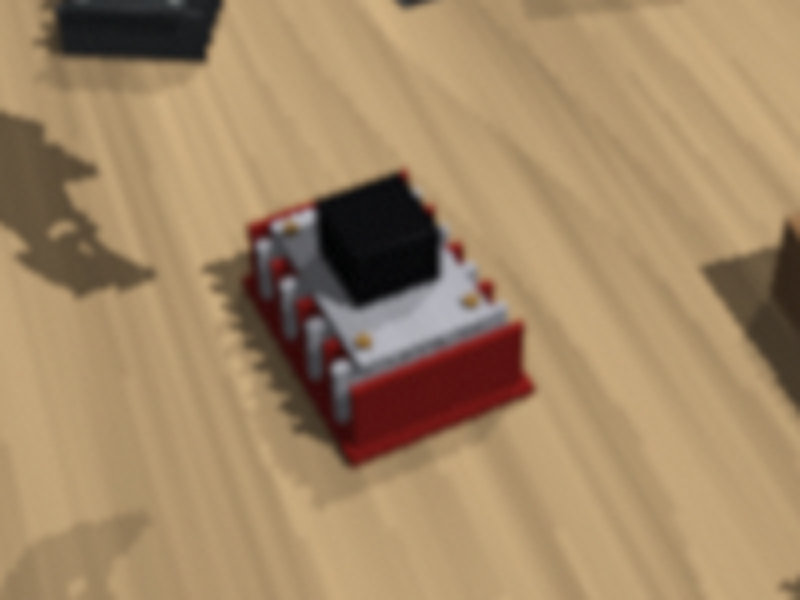

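The sink lies flat in the rack with one fin per slot (fin ends at (265,268), (289,305), (315,345), (341,390)), and the gripper is clear of it. Handing in.

```bash
python3 -c "
from workcell import workorder
print(workorder.job_done())"
```

```text
the job is handed in; nothing more can be done
None
```

The silver heat sink is in the red rack, fins down with one fin per slot and its plate flat on the rack's fins; I never touched the dark sink or the orange look-alike, and the job is handed in (about 10 s on the clock; no verdict was shown).

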